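# Stack the steel tiffin for packing

## Task

Put the little steel tiffin together on its base dish, one part after another from the bottom up: the tall tier in the base, then the middle tier, then the shallow tier, and last the black-knobbed lid that is lying on the food tin. Each part must sit upright and fully home in the one below; let go of everything at the end, and do not knock over or shift the tin, the drinks can, the spice jar or the salt shaker.

Things in the scene. Friction and masses are not known exactly. Their poses are not given: they have to be found in the camera images.
- carrier_base: flat round steel base dish, 90 mm diameter, 9 mm tall, two small dark lugs low at its sides; fixed to the worktop. In its middle a recess 60 mm wide with its floor 4 mm above the worktop: the tall tier's foot stands on that floor, 4 mm play all round, its origin 4 mm above this one's. Origin: centre of the underside, z up. (Keep clear of the tall sink tap to the robot's right.)
- tier_tall: open round steel pot, the tallest tier, two dark beads round its wall; outer diameter 66 mm, 62 mm tall. It stands on a foot 6 mm high, 52 mm wide tapering down to 44. Mouth 60 mm wide, wall 3 mm: the next part's foot drops in with 4 mm play all round and its shoulder rests on this rim, its origin then 56 mm above this one's. Origin: centre of the foot's underside, z up; round, so yaw is free
- tier_middle: open round steel pot, the middle tier, one dark bead round its wall; outer diameter 66 mm, 44 mm tall. It stands on a foot 6 mm high, 52 mm wide tapering down to 44. Mouth 60 mm wide, wall 3 mm: the next part's foot drops in with 4 mm play all round and its shoulder rests on this rim, its origin then 38 mm above this one's. Origin: centre of the foot's underside, z up; round, so yaw is free
- tier_shallow: open round steel pot, the shallowest tier, plain wall; outer diameter 66 mm, 28 mm tall. It stands on a foot 6 mm high, 52 mm wide tapering down to 44. Mouth 60 mm wide, wall 3 mm: the next part's foot drops in with 4 mm play all round and its shoulder rests on this rim, its origin then 22 mm above this one's. Origin: centre of the foot's underside, z up; round, so yaw is free
- tiffin_lid: round steel lid, 70 mm diameter, 30 mm tall, lying on the tomato tin at the start (underside 58 mm above the worktop). Foot as on the tiers (6 mm high, 52 to 44 mm wide), flat dome 6 to 12 mm above the origin, then a black knob on the axis, 20 mm diameter (14 at its neck), from 12 to 30 mm above the origin. Origin: centre of the foot's underside, z up
- tomato_tin: squat printed food tin, 75 mm diameter, 58 mm tall; the tiffin lid lies on top of it at the start. A bystander. Origin: centre of the underside, z up
- soda_can: printed drinks can, 66 mm diameter, 115 mm tall, standing among the tiers. A bystander. Origin: centre of the underside, z up
- spice_jar: jar with a dark cap, 69 mm diameter, 99 mm tall, at the back. A bystander. Origin: centre of the underside, z up
- salt_shaker: small glass shaker with a grey top, 44 mm diameter, 90 mm tall, at the back. A bystander. Origin: centre of the underside, z up
Mind the look-alikes: they are no part of the job. Leave any turquoise look-alike of the tier_middle alone.

How it is judged:
By the outcome, as a careful person would: the job done as asked, in the order asked, and still so for the second after the job is handed in, with the robot touching nothing.
It also fails if it takes over 120 s, if anything falls off the work surface, if the arm or the gripper's body presses on something with over 40 N, if the wrist force passes 120 N, or if a joint passes its speed limit or range.

## Robot

A 7-joint arm with a two-finger parallel gripper is mounted at the origin on a cart in front of the work surface, level with it; the furniture and walls round the work are solid. World frame = base frame: x ahead of the robot, y to its left, z up, the work surface at z = 0. Lengths are in mm, angles in rad, forces in N, time in s.
With the tool pointing down it reaches from about 400 to 875 mm from the base axis. Payload 4.4 kg.
Tool frame: the origin (TCP) lies midway between the tips of the shut fingers; the grasp point (between the pads) lies 19 mm behind it; z points along the fingers, y is the line along which they close (so a half turn about z gives the same grasp; the last joint's range is limited). The gripper opens to 85 mm and grips with 20 to 120 N. Pads are 22 mm wide; open, the fingers measure 114 mm over their backs; the gripper's body (76 mm by 85 mm) begins 54 mm behind the grasp point. The pads swing forward as they close: fully open they stand 13 mm farther back than shut.
Start: joints at [1.187, 0.628, 0.038, 1.517, -0.027, 0.996, -0.02], TCP at [203.138, -617.457, 231.313] pointing down, gripper open.
Joint ranges: [-3.06, 3.06], [-0.37, 2.12], [-1.25, 1.32], [0.18, 2.47], [-1.1, 4.24], [0.23, 1.98], [-2.94, 2.94]. Speed limits (rad/s): [2.57, 2.57, 3.14, 3.14, 3.14, 3.14, 3.14].

## Interface

Orientations are given as [roll, pitch, yaw] about the fixed x, y, z axes, in that order (R = Rz(yaw) Ry(pitch) Rx(roll)).
In Python, from cell import ctrl gives the robot as it stands.
- The arm moves only by the shell command python3 -m handwheel 'ROWS'. ROWS is JSON, a list of rows, each a list of 3 entries, a list of its own where there are three numbers: the turn, a rotation vector about the tool's x, y, z in degrees, then the shift along the tool's x, y, z in m, then the closure, from 0 (fully open) to 1 (shut). A call has 1 to 5 rows; each row shifts and turns the commanded pose from where the row before left it, along the tool's axes as they then stand; what a row does not reach is not made up. A row lasts 1/12 s, in which the tool goes at most 41.7 mm and 7.16 degrees, less where a joint would pass 70% of its speed; a pose out of reach is approached as far as the arm can. A call is refused whole if a number of a shift passes 0.0417 or a number of a turn 7.16, either way. A call with a gripper value outside its range is refused whole. The fingers move at their own pace and stop on an object; the grip force is fixed at half the most. Time passes only in rows, so rows that do not move let the fingers close. It gives the time, the measured TCP pose, the force, the opening and the grip force at its end, in the units of the state.
- ctrl.read_state(): the state, without advancing time (a new reading comes with each control period).
- ctrl.get_image(name): name is "scene" or "top" or "wrist"; returns a dict with "pixels" (400x640x3 uint8, red, green, blue), "fx", "fy", "cx", "cy" (pixels), "pose" (4x4, takes a point from camera to world coordinates); the wrist camera has in their place "T_tool_cam" (4x4, takes a point from camera to tool coordinates, whose origin is the TCP and whose axes are the flange's). Camera axes: x right, y up, looking along -z (the intrinsics and any distortion apply to the point x, -y, -z); pixel columns grow to the right and rows downward; lengths in mm; the calibration is good to about 2 mm. A picture is of the moment at which its call begins: read the wrist's pose just before it. There is no depth.
- ctrl.finish_job(): hands the job in; it is judged then, once.
The state is a dict: "clock": time; "qpos": joint angles; "qd": joint speeds; "tau": joint torques, N m; "eef_pos": TCP position; "tool_rot": TCP orientation; "force": force on the tool from outside, world axes, zero at the start; "torque": the same for the moment, N m; "width": finger opening in mm; "gripper_force": force on a finger pad.
Only numpy, scipy, OpenCV 4.12 (cv2) and the standard library are available. Lean on these libraries where they do the work, as an engineer would, in place of code of your own. Each camera call takes 0.05 s, during which the arm holds its last target. There are 200 camera calls.

## Working session

There is one attempt and no reset: what is moved stays moved. The work goes in short steps, Python scripts to look and compute and a shell command to move; the robot and the scene stay as the last step left them, time stands still between calls to the robot, and variables do not carry over. Pictures are saved under pics/ and viewed, at most 14 in all, crops included, and the job is handed in when it is done.

```bash
ls; mkdir -p pics; python3 - <<'E'
from cell import ctrl
import cv2
print(ctrl.read_state())
for n in("scene","top"):
    im=ctrl.get_image(n); print({k:(v.tolist() if hasattr(v,'tolist') else v) for k,v in im.items() if k!='pixels'})
    cv2.imwrite(f"pics/{n}0.png",im["pixels"][...,::-1])
im=ctrl.get_image("wrist");print({k:(v.tolist() if hasattr(v,'tolist') else v) for k,v in im.items() if k!='pixels'})
E
```

```text
pics
{'clock': 0.0, 'qpos': array([ 1.18719984,  0.62933951,  0.03843981,  1.51839485, -0.02700867,
        0.99632157, -0.02000122]), 'qd': array([-1.48308754e-04,  1.68285412e-03, -4.31383525e-04,  7.14084645e-05,
       -1.55019813e-04, -8.79384651e-04,  1.36947333e-04]), 'tau': array([ 1.60621357e-04, -5.63400757e+01,  1.22631066e+00, -1.93447298e+01,
        1.10860833e-02,  1.06756590e-02, -7.44649675e-08]), 'eef_pos': array([ 202.93604371, -616.82668934,  230.38477377]), 'tool_rot': array([-3.13964733e+00,  1.75905025e-05,  3.17791693e-01]), 'force': array([-0.06618848, -0.69248081, -0.0571498 ]), 'torque': array([0.00263841, 0.00449311, 0.02956755]), 'gripper_force': 0.0, 'width': 85.23003050708608}
{'fx': 509.8351356864494, 'fy': 509.8351356864494, 'cx': 305.2711657206145, 'cy': 199.53690663863273, 'pose': [[-0.5133988845888289, 0.48194996610657087, -0.7100322636844199, -270.3638954034889], [-0.8579514753131289, -0.2704652040201065, 0.4367697785131063, 640.0425062366583], [0.0184621588925013, 0.833410345258707, 0.5523462185122576, 748.427020640438], [0.0, 0.0, 0.0, 1.0]]}
{'fx': 413.51465227884125, 'fy': 413.51465227884125, 'cx': 318.69521672299015, 'cy': 203.7106270831304, 'pose': [[-0.0025148445690378906, 0.9934769462622448, -0.1140054068991412, 519.5563132825175], [-0.9996296730377704, -0.005586638856193215, -0.026632803996031712, 71.23487553475597], [-0.027095983820377367, 0.11389621026063879, 0.9931230844910768, 970.7784018678911], [0.0, 0.0, 0.0, 1.0]]}
{'fx': 359.32532156127235, 'fy': 359.32532156127235, 'cx': 325.4732290058264, 'cy': 202.58015675913643, 'T_tool_cam': [[-0.00033402520408829824, 0.9571444620453239, 0.28961071665794513, 72.72044632713349], [0.9999994273183573, 2.5247136885231127e-05, 0.001069918472360301, -1.265746276467139], [0.0010167546992527273, 0.28961090818294055, -0.9571439223394423, -142.14747223834104], [0.0, 0.0, 0.0, 1.0]]}
```

View pics/scene0.png

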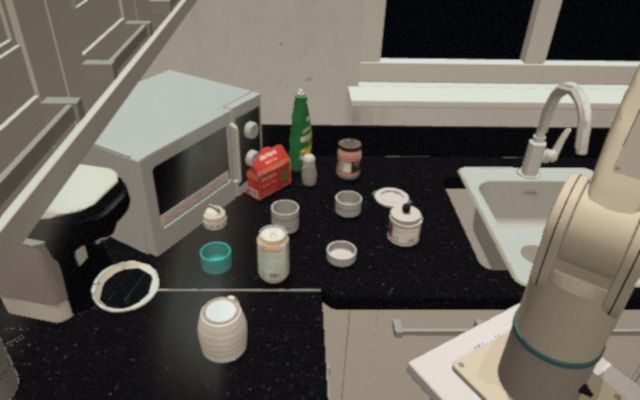

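View pics/top0.png

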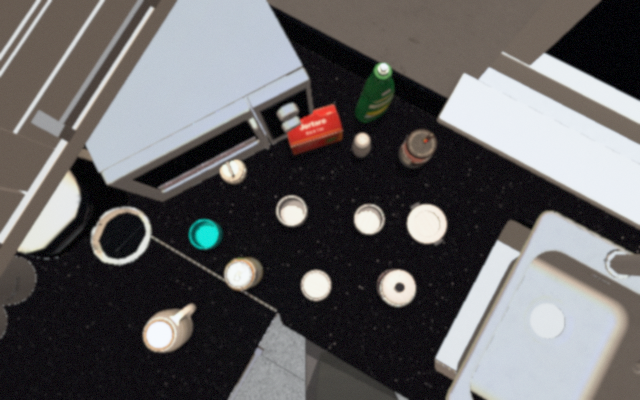

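The scene view shows the tall tier at (285,217), the middle tier at (348,204), the shallow tier at (341,253), the base at (391,198) and the tin with lid at (404,225). In the top view these are at (292,210), (369,219), (316,285), (427,224) and (397,288). The can is at (243,273) and the turquoise decoy at (205,234).

```bash
cat > h.py <<'E'
import numpy as np,cv2
from cell import ctrl
from scipy.spatial.transform import Rotation as Rn
def grab(name):
    s=ctrl.read_state(); im=ctrl.get_image(name)
    if name=="wrist":
        T=np.eye(4);T[:3,:3]=Rn.from_euler('xyz',s['tool_rot']).as_matrix();T[:3,3]=s['eef_pos']
        im['pose']=T@im['T_tool_cam']
    im['bgr']=np.ascontiguousarray(im['pixels'][...,::-1]); return im
def ray(im,u,v,z):
    d=im['pose'][:3,:3]@np.array([(u-im['cx'])/im['fx'],-(v-im['cy'])/im['fy'],-1]);o=im['pose'][:3,3]
    return (o+d*(z-o[2])/d[2])[:2]
def proj(im,p):
    c=np.linalg.inv(im['pose'])@np.append(p,1); return im['cx']+im['fx']*c[0]/-c[2], im['cy']-im['fy']*c[1]/-c[2]
def delta(target,yaw=None):
    "world target -> shift in tool axes, mm"
    s=ctrl.read_state();R=Rn.from_euler('xyz',s['tool_rot'])
    return R.inv().apply(np.array(target)-s['eef_pos'])
E
python3 - <<'E'
from h import *
im=grab("top");g=cv2.cvtColor(im['bgr'],cv2.COLOR_BGR2GRAY)
for n,(u,v),z in [("tall",(292,210),62),("mid",(369,219),44),("shal",(316,285),28),("base",(427,224),9),("lid",(397,288),67),("can",(243,273),115)]:
    m=(g>75).astype(np.uint8)
    cs,_=cv2.findContours(m,cv2.RETR_EXTERNAL,cv2.CHAIN_APPROX_NONE)
    c=[c for c in cs if cv2.pointPolygonTest(c,(u,v),False)>=0][0]
    print(n,cv2.boundingRect(c),cv2.minEnclosingCircle(c),[w.round() for w in [ray(im,*cv2.minEnclosingCircle(c)[0],z)]])
s=grab("scene")
for n,(u,v),z in [("tall",(285,209),62),("mid",(348,198),44),("shal",(341,249),28),("base",(391,198),9),("lid",(405,217),67)]: print(n,ray(s,u,v,z).round())
a=cv2.resize(im['bgr'][180:320,220:460],None,fx=3.3,fy=3.3,interpolation=cv2.INTER_CUBIC)
cv2.imwrite('pics/c1.png',a)
b=cv2.resize(s['bgr'][160:300,230:440],None,fx=3.8,fy=3.8,interpolation=cv2.INTER_CUBIC)
cv2.imwrite('pics/c2.png',b)
E
```

```text
tall (275, 195, 33, 32) ((291.04052734375, 210.40541076660156), 16.169103622436523) [array([609., 157.])]
mid (354, 204, 31, 31) ((368.82470703125, 218.71115112304688), 15.954792976379395) [array([591., -16.])]
shal (300, 269, 32, 33) ((315.60400390625, 284.9159851074219), 16.095420837402344) [array([444., 104.])]
base (406, 203, 42, 42) ((425.5, 224.0), 23.11394691467285) [array([ 581., -150.])]
lid (378, 269, 39, 38) ((395.9310302734375, 287.46551513671875), 20.228473663330078) [array([442., -69.])]
can (90, 206, 172, 88) ((176.0, 252.5), 87.92762756347656) [array([518., 391.])]
tall [601. 160.]
mid [588. -15.]
shal [445. 103.]
base [ 575. -147.]
lid [430. -63.]
```

View pics/c1.png

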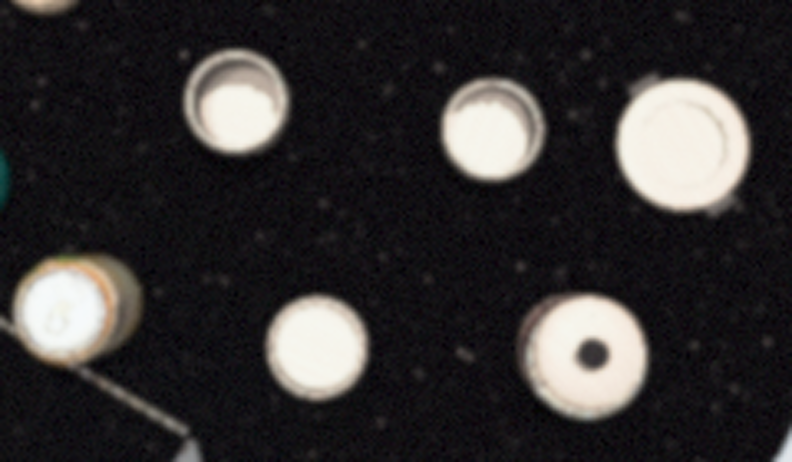

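View pics/c2.png

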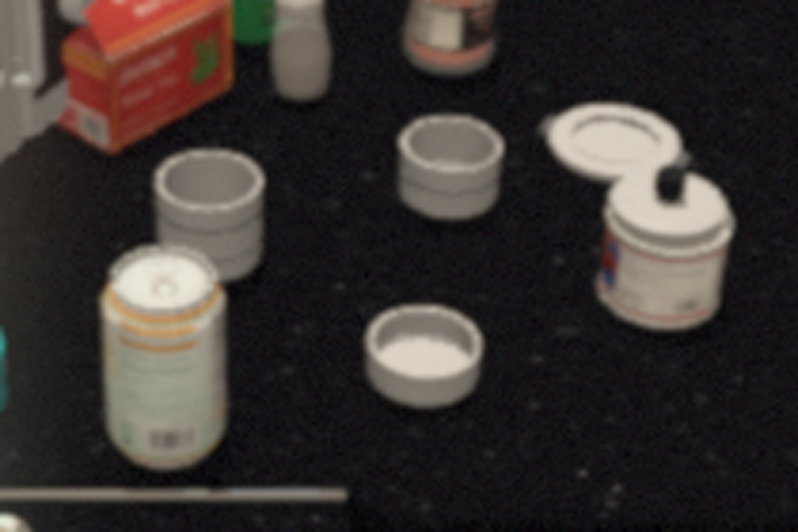

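The crops confirm the layout. Rim centres in the top view are tall (291.8,210.9), middle (369,219.4), shallow (316,285) and base (427,224). The knob is at (399.4,287.3) and the can top at (240,273). I'll compute positions next, then make the first move away from the tap with yaw brought to 0.

```bash
python3 - <<'E'
from h import *
t=grab("top");s=grab("scene")
for n,p,z in [("tall",(291.8,210.9),62),("mid",(369.2,219.4),44),("shal",(316.1,285),28),("base",(427,224),9),("knob",(399.4,287.3),88),("can",(239.9,273.3),115),("tapb",(617,258),0)]: print(n,ray(t,*p,z).round(1))
f=lambda x,y:(230+x/3.8,160+y/3.8)
for n,p,z in [("tall",(210,182),62),("mid",(450,145),44),("shal",(424,340),28),("base",(614,139),9),("knob",(670,173),88),("can",(163,274),115)]: print(n,ray(s,*f(*p),z).round(1))
print("tap",ray(s,530,178,0))
E
python3 -m handwheel '[[[0,0,6.1],[0,0,-0.02],0],[[0,0,6.1],[0,-0.03,-0.02],0],[[0,0,6],[0,-0.03,-0.02],0],[[0,0,0],[0.02,-0.037,0],0],[[0,0,0],[0.02,-0.037,0],0]]'
```

```text
tall [608.2 155.2]
mid [589.9 -17. ]
shal [444.1 102.8]
base [ 581.3 -153.4]
knob [444.1 -73.4]
can [474.8 256.5]
tapb [ 502.3 -584.1]
tall [604.5 157.2]
mid [587.3 -15.1]
shal [442.8 103.3]
base [ 579.8 -152.6]
knob [442.3 -73.8]
can [472.8 259. ]
tap [ 470.84187715 -575.03353362]
clock: 0.77
eef_pos: [232.3, -485.0, 292.7]
tool_rot: [3.138, -0.001, -0.004]
force: [1.3, 1.0, -0.3]
width: 85.5
gripper_force: 0.0
```

```bash
python3 -m handwheel '[[[0,0,0],[0.02,-0.034,0],0],[[0,0,0],[0.02,-0.034,0],0],[[0,0,0],[0.02,-0.034,0],0],[[0,0,0],[0.02,-0.034,0],0],[[0,0,0],[0.02,-0.034,0],0]]'
python3 -m handwheel '[[[0,0,0],[0.02,-0.034,0],0],[[0,0,0],[0.02,-0.034,0],0],[[0,0,0],[0.02,-0.034,0],0],[[0,0,0],[0.02,-0.034,0],0],[[0,0,0],[0.02,-0.034,0],0]]'
python3 -m handwheel '[[[0,0,0],[0.02,-0.034,0],0],[[0,0,0],[0.02,-0.034,0],0],[[0,0,0],[0.02,-0.034,0.02],0],[[0,0,0],[0.02,-0.034,0.02],0],[[0,0,0],[0,0,0],0]]'
```

```text
clock: 1.18
eef_pos: [333.9, -313.2, 291.6]
tool_rot: [3.141, -0.001, -0.0]
force: [1.0, 0.5, 0.6]
width: 85.6
gripper_force: 0.0
clock: 1.6
eef_pos: [434.0, -143.2, 291.7]
tool_rot: [3.141, -0.001, -0.0]
force: [0.5, -0.6, 0.5]
width: 85.1
gripper_force: 0.0
clock: 2.02
eef_pos: [512.5, -4.3, 250.9]
tool_rot: [-3.137, 0.002, 0.011]
force: [0.1, 0.7, 0.7]
width: 85.3
gripper_force: 0.0
```

```bash
python3 -m handwheel '[[[0,0,0],[0.02,-0.034,0],0],[[0,0,0],[0.02,-0.034,0],0],[[0,0,0],[0.02,-0.034,0.0],0],[[0,0,0],[0.02,-0.034,0.0],0],[[0,0,0],[0.012,-0.024,0.01],0]]'
python3 -m handwheel '[[[0,0,0],[0,0,0.04],0],[[0,0,0],[0,0,0],0],[[0,0,0],[0,0,0],0]]'
python3 - <<'E'
from h import *
w=grab("wrist"); print(proj(w,(606.5,156,62)))
cv2.imwrite('pics/w1.png',w['bgr'])
E
```

```text
clock: 2.43
eef_pos: [605.6, 151.5, 245.3]
tool_rot: [-3.138, -0.005, 0.003]
force: [0.6, 0.1, 0.2]
width: 85.4
gripper_force: 0.0
clock: 2.68
eef_pos: [601.2, 146.2, 201.8]
tool_rot: [3.139, 0.005, 0.0]
force: [0.9, -0.7, 1.5]
width: 85.6
gripper_force: 0.0
(np.float64(314.3143405602372), np.float64(179.87387479388593))
```

View pics/w1.png

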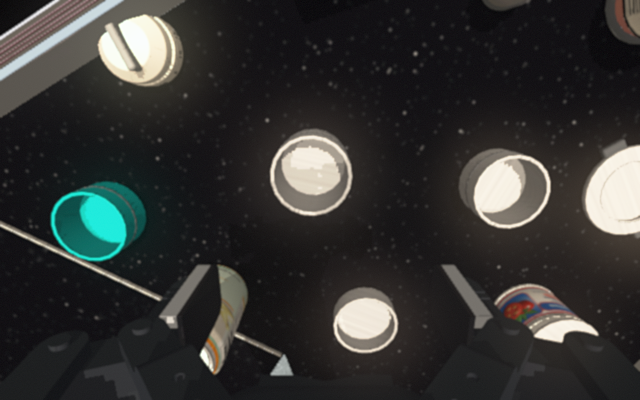

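The wrist view shows the tall tier's rim centred near (311.5,176), the middle tier's at (511.5,190), the shallow tier's at (365,323) and the base at the right edge. The turquoise decoy is at (88,224).

```bash
cat >> h.py <<'E'
def rim(im,z,guess,r=33,band=7):
    "refine rim centre: bright edge points near predicted outer circle, robust circle fit on plane z"
    g=cv2.GaussianBlur(cv2.cvtColor(im['bgr'],cv2.COLOR_BGR2GRAY),(3,3),0).astype(float);c=np.array(guess,float)
    for it in range(6):
        P=[]
        for a in np.linspace(0,2*np.pi,120,endpoint=False):
            d=np.array([np.cos(a),np.sin(a)]);rr=np.arange(r-band,r+band,.4)
            v=[]
            for q in rr:
                u,w=proj(im,(*(c+d*q),z))
                v.append(g[int(round(w)),int(round(u))] if 0<=u<639 and 0<=w<399 else np.nan)
            v=np.array(v);k=6
            e=v[:-k]-v[k:]           # bright inside -> dark outside
            if np.isnan(e).any() or e.max()<30: continue
            P.append(c+d*(rr[np.argmax(e)]+k*.2))
        P=np.array(P)
        if len(P)<15:return c,len(P),np.nan,np.nan
        f=lambda p:np.hypot(*(P-p[:2]).T)-p[2]
        from scipy.optimize import least_squares
        s=least_squares(f,[*c,r],loss='soft_l1',f_scale=1.); c=s.x[:2]; band=max(4,band-.6)
    return c,len(P),s.x[2],np.median(abs(f(s.x)))
E
python3 - <<'E'
from h import *
w=grab("wrist")
for n,p,z in [("tall",(311.5,176),62),("mid",(511.5,190),44),("shal",(365,323),28)]:
    g=ray(w,*p,z); print(n,g.round(1),rim(w,z,g))
t=grab("top")
for n,g,z,r in [("mid",(588,-16),44,33),("shal",(443,103),28,33),("base",(580.5,-153),9,45)]: print(n,rim(t,z,g,r))
E
```

```text
tall [611.3 158.2] (array([609.40336773, 158.83907973]), 120, np.float64(32.85457680417362), np.float64(0.23498762686465824))
mid [594.6 -14.7] (array([591.06009606, -14.13062442]), 120, np.float64(32.91361320911867), np.float64(0.2829511398829041))
shal [448.9 106.4] (array([444.26519285, 106.15017106]), 120, np.float64(33.00987428651578), np.float64(0.3851082746187764))
mid (array([592.03911123, -16.57376767]), 120, np.float64(33.86190143083299), np.float64(0.6929054384738293))
shal (array([443., 103.]), 0, nan, nan)
base (array([ 582.88101256, -151.91745344]), 120, np.float64(45.092570321768356), np.float64(0.8303624146087287))
```

```bash
python3 -m handwheel '[[[0,0,0],[0.008,-0.012,0.03],0],[[0,0,0],[0,0,0],0],[[0,0,0],[0,0,0],0],[[0,0,0],[0,0,0],0],[[0,0,0],[0,0,0],0]]'
python3 - <<'E'
from h import *
w=grab("wrist");s=ctrl.read_state();print(s['eef_pos'],s['tool_rot'])
print(rim(w,62,(609.4,158.8)))
E
```

```text
clock: 3.25
eef_pos: [611.7, 158.4, 175.5]
tool_rot: [-3.141, -0.003, -0.001]
force: [-0.3, -0.1, 0.3]
width: 85.5
gripper_force: 0.0
[611.68378151 158.46749041 175.37048463] [-3.14136617e+00 -2.44474473e-03 -8.61014668e-04]
(array([609.55826881, 158.87112034]), 120, np.float64(32.77085396704666), np.float64(0.20703250114498317))
```

```bash
python3 -m handwheel '[[[0,0,0],[-0.002,0,0.035],0],[[0,0,0],[0,0,0.035],0],[[0,0,0],[0,0,0.035],0],[[0,0,0],[0,0,0.025],0],[[0,0,0],[0,0,0.02],0]]'
python3 -m handwheel '[[[0,0,0],[0,0,0],0],[[0,0,0],[0,0,0],0],[[0,0,0],[0,0,0],0.5],[[0,0,0],[0,0,0],0.6],[[0,0,0],[0,0,0],0.6]]'
python3 -m handwheel '[[[0,0,0],[0,0,0],1],[[0,0,0],[0,0,0],1],[[0,0,0],[0,0,0],1],[[0,0,0],[0,0,0],1],[[0,0,0],[0,0,0],1]]'
```

```text
clock: 3.72
eef_pos: [608.4, 158.5, 22.3]
tool_rot: [3.141, 0.001, -0.0]
force: [-0.1, -1.2, 0.0]
width: 85.7
gripper_force: 0.0
clock: 4.13
eef_pos: [610.9, 159.4, 26.4]
tool_rot: [-3.141, -0.005, -0.0]
force: [0.3, -1.2, 6.8]
width: 64.0
gripper_force: 66.9
clock: 4.55
eef_pos: [611.0, 159.4, 26.5]
tool_rot: [-3.141, -0.005, -0.0]
force: [-0.3, 0.4, 7.3]
width: 64.1
gripper_force: 66.9
```

```bash
python3 -m handwheel '[[[0,0,0],[0,0,-0.01],1],[[0,0,0],[0,0,-0.03],1],[[0,0,0],[0,0,-0.03],1],[[0,0,0],[0,0,-0.03],1],[[0,0,0],[0,0.015,-0.02],1]]'
python3 -m handwheel '[[[0,0,0],[0,0.03,0],1],[[0,0,0],[-0.005,0.035,0],1],[[0,0,0],[-0.01,0.035,0],1],[[0,0,0],[-0.01,0.035,0],1],[[0,0,0],[-0.005,0.03,0],1]]'
python3 -m handwheel '[[[0,0,0],[0,0.03,0],1],[[0,0,0],[0,0.01,0],1],[[0,0,0],[0,0,0],1],[[0,0,0],[0,0,0],1],[[0,0,0],[0,0,0],1]]'
python3 - <<'E'
from h import *
w=grab("wrist");s=ctrl.read_state();print(s['eef_pos'],s['tool_rot'])
print("base",rim(w,9,(582,-152),45))
print("mid",rim(w,44,(591,-14.5),33)); print(rim(w,s['eef_pos'][2]-26+62,s['eef_pos'][:2]))
cv2.imwrite('pics/w2.png',w['bgr'])
E
```

```text
clock: 4.97
eef_pos: [609.8, 148.9, 147.9]
tool_rot: [-3.137, -0.005, 0.005]
force: [-0.1, 0.9, -1.1]
width: 64.3
gripper_force: 67.0
clock: 5.38
eef_pos: [577.3, -23.7, 144.8]
tool_rot: [3.14, 0.001, -0.001]
force: [-0.2, -0.1, -2.1]
width: 64.1
gripper_force: 67.0
clock: 5.8
eef_pos: [579.3, -58.6, 144.2]
tool_rot: [-3.14, -0.001, 0.002]
force: [-0.1, 0.6, -1.5]
width: 64.0
gripper_force: 67.0
[579.23430528 -58.29630862 143.98333025] [-3.14004914e+00 -4.99507518e-04  3.06408217e-03]
base (array([ 582.43911039, -150.07929461]), 120, np.float64(44.47348875449402), np.float64(0.24589787205504265))
mid (array([591.27628959, -14.64785119]), 90, np.float64(32.78189017076517), np.float64(0.20750879612718265))
(array([579.25669543, -57.61410166]), 99, np.float64(32.23541554639555), np.float64(0.36142736520814367))
```

View pics/w2.png

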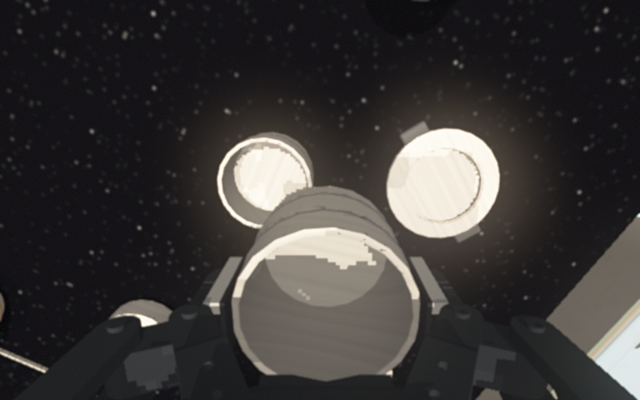

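The tall tier is held squarely, its rim nearly centred on the tool. The base is at (443,183) px, which gives (582.4,−150.1).

```bash
python3 -m handwheel '[[[0,0,0],[0.0035,0.03,0],1],[[0,0,0],[0,0.03,0],1],[[0,0,0],[0,0.022,0],1],[[0,0,0],[0,0.0105,0.02],1],[[0,0,0],[0,0,0.03],1]]'
python3 -m handwheel '[[[0,0,0],[0,0,0.03],1],[[0,0,0],[0,0,0.01],1],[[0,0,0],[0,0,0.0],1],[[0,0,0],[0,0,0],1],[[0,0,0],[0,0,0],1]]'
python3 - <<'E'
from h import *
w=grab("wrist");s=ctrl.read_state();print(s['eef_pos'],s['tool_rot'])
print("base",rim(w,9,(582.4,-150.5),45))
print(rim(w,s['eef_pos'][2]-26+62,s['eef_pos'][:2]))
E
```

```text
clock: 6.27
eef_pos: [585.4, -156.7, 96.0]
tool_rot: [3.138, -0.007, -0.002]
force: [0.8, 0.4, -2.4]
width: 64.2
gripper_force: 67.1
clock: 6.68
eef_pos: [584.1, -152.7, 55.2]
tool_rot: [3.141, -0.003, 0.001]
force: [0.3, -1.2, -1.8]
width: 64.0
gripper_force: 67.1
[ 584.11982759 -153.01796401   55.45628207] [ 3.14105307e+00 -3.30131393e-03  1.03939435e-03]
base (array([ 582.40476907, -150.69248291]), 99, np.float64(44.497887067034995), np.float64(0.3510778676951176))
(array([ 584.26365216, -151.72511916]), 99, np.float64(32.0895303029923), np.float64(0.2509032052097062))
```

```bash
python3 -m handwheel '[[[0,0,0],[-0.0017,-0.0012,0.004],1],[[0,0,0],[0,0,0.006],1],[[0,0,0],[0,0,0.006],1],[[0,0,0],[0,0,0.004],1],[[0,0,0],[0,0,0.0],1]]'
python3 -m handwheel '[[[0,0,0],[0,0,0.003],1],[[0,0,0],[0,0,0],1],[[0,0,0],[0,0,0],1]]'
```

```text
clock: 7.15
eef_pos: [579.9, -152.1, 32.5]
tool_rot: [-3.141, 0.002, 0.0]
force: [-0.8, -0.4, -2.0]
width: 64.2
gripper_force: 67.1
clock: 7.4
eef_pos: [581.0, -152.2, 30.6]
tool_rot: [3.142, -0.0, 0.0]
force: [-0.1, 0.0, -1.6]
width: 63.9
gripper_force: 67.3
```

```bash
python3 -m handwheel '[[[0,0,0],[0,0,0.002],1],[[0,0,0],[0,0,0],1],[[0,0,0],[0,0,0],1]]'
python3 -m handwheel '[[[0,0,0],[0,0,0.0015],1],[[0,0,0],[0,0,0],1],[[0,0,0],[0,0,0],1]]'
```

```text
clock: 7.65
eef_pos: [580.9, -152.2, 30.4]
tool_rot: [3.141, -0.001, 0.0]
force: [-3.3, 0.7, 12.8]
width: 64.6
gripper_force: 68.6
clock: 7.9
eef_pos: [581.0, -152.3, 30.4]
tool_rot: [3.141, -0.001, -0.0]
force: [-6.4, 0.9, 25.2]
width: 64.3
gripper_force: 69.8
```

```bash
python3 -m handwheel '[[[0,0,0],[0,0,-0.003],1],[[0,0,0],[0,0,0],0.5],[[0,0,0],[0,0,0],0],[[0,0,0],[0,0,0],0],[[0,0,0],[0,0,0],0]]'
python3 -m handwheel '[[[0,0,0],[0,0,-0.02],0],[[0,0,0],[0,0,-0.04],0],[[0,0,0],[0,0,-0.04],0],[[0,0,0],[0,0,-0.04],0],[[0,0,0],[0,0,-0.03],0]]'
python3 -m handwheel '[[[0,0,0],[0,0,0],0],[[0,0,0],[0,0,0],0],[[0,0,0],[0,0,0],0]]'
python3 - <<'E'
from h import *
w=grab("wrist");s=ctrl.read_state();print(s['eef_pos'],s['tool_rot'])
print("tall",rim(w,66,(582.4,-150.5)));print("base",rim(w,9,(582.4,-150.5),45))
print("mid",rim(w,44,(591.4,-14.6)))
t=grab("top");print(rim(t,66,(582.4,-150.5)),rim(t,9,(582,-151),45))
E
```

```text
clock: 8.32
eef_pos: [580.8, -152.2, 29.8]
tool_rot: [-3.142, 0.0, 0.0]
force: [-0.2, -1.0, -0.9]
width: 85.4
gripper_force: 0.0
clock: 8.73
eef_pos: [581.6, -152.3, 203.2]
tool_rot: [3.141, -0.003, 0.0]
force: [0.4, -0.2, 0.3]
width: 85.5
gripper_force: 0.0
clock: 8.98
eef_pos: [580.1, -152.1, 199.3]
tool_rot: [-3.141, 0.001, 0.0]
force: [-1.3, -0.8, -0.7]
width: 85.5
gripper_force: 0.0
[ 579.66026601 -151.98862453  198.58564756] [-3.14100424e+00  2.86360248e-03  1.10721437e-04]
tall (array([ 580.07524772, -151.20747944]), 107, np.float64(32.8732556573421), np.float64(0.28736173842752066))
base (array([ 581.79551001, -150.46777251]), 89, np.float64(44.88390003675514), np.float64(0.2659957147119698))
mid (array([590.93884151, -14.67189321]), 120, np.float64(32.92575978766971), np.float64(0.2817336434835873))
(array([ 579.79793223, -154.33899315]), 68, np.float64(32.61003300850762), np.float64(0.7923247523409476)) (array([ 583.15307226, -152.96990408]), 87, np.float64(45.491611769892025), np.float64(0.8303444128262285))
```

```bash
python3 -m handwheel '[[[0,0,0],[0,-0.035,0],0],[[0,0,0],[0,-0.035,0],0],[[0,0,0],[0.005,-0.035,0.01],0],[[0,0,0],[0.006,-0.031,0.02],0],[[0,0,0],[0,0,0.01],0]]'
python3 -m handwheel '[[[0,0,0],[0,0,0.02],0],[[0,0,0],[0,0,0.0],0],[[0,0,0],[0,0,0.0],0],[[0,0,0],[0,0,0],0],[[0,0,0],[0,0,0],0]]'
python3 - <<'E'
from h import *
w=grab("wrist");s=ctrl.read_state();print(s['eef_pos'],s['tool_rot'])
print("mid",rim(w,44,(590.9,-14.7)))
E
```

```text
clock: 9.5
eef_pos: [591.2, -6.2, 157.3]
tool_rot: [-3.135, 0.003, 0.011]
force: [-0.5, 0.8, 0.3]
width: 85.3
gripper_force: 0.0
clock: 9.92
eef_pos: [592.3, -16.8, 140.8]
tool_rot: [3.141, -0.001, -0.001]
force: [0.1, -0.4, 0.5]
width: 85.6
gripper_force: 0.0
[592.34041365 -16.74773444 140.97456329] [ 3.14152823e+00 -1.48544911e-03 -8.97271650e-04]
mid (array([591.37891456, -14.62954134]), 120, np.float64(32.84162503686844), np.float64(0.2130645605147734))
```

Target y −15.5, so the shift in tool y is −0.001. I'll descend 128 mm.

```bash
python3 -m handwheel '[[[0,0,0],[0,-0.0012,0.035],0],[[0,0,0],[0,0,0.035],0],[[0,0,0],[0,0,0.03],0],[[0,0,0],[0,0,0.02],0],[[0,0,0],[0,0,0.008],0]]'
python3 -m handwheel '[[[0,0,0],[0,0,0],0],[[0,0,0],[0,0,0],0],[[0,0,0],[0,0,0],0.5],[[0,0,0],[0,0,0],0.6],[[0,0,0],[0,0,0],1]]'
python3 -m handwheel '[[[0,0,0],[0,0,0],1],[[0,0,0],[0,0,0],1],[[0,0,0],[0,0,0],1]]'
```

```text
clock: 10.38
eef_pos: [590.2, -15.3, 9.9]
tool_rot: [3.142, 0.004, -0.0]
force: [-0.3, -0.7, -0.3]
width: 85.4
gripper_force: 0.0
clock: 10.8
eef_pos: [593.3, -15.1, 14.7]
tool_rot: [3.141, -0.004, 0.0]
force: [-1.2, -0.2, 7.5]
width: 64.6
gripper_force: 65.3
clock: 11.05
eef_pos: [593.3, -15.1, 14.7]
tool_rot: [3.141, -0.004, 0.0]
force: [-1.1, -1.1, 6.8]
width: 64.6
gripper_force: 65.3
```

```bash
python3 -m handwheel '[[[0,0,0],[0,0,-0.01],1],[[0,0,0],[0,0,-0.04],1],[[0,0,0],[0,0,-0.04],1],[[0,0,0],[0,0,-0.035],1],[[0,0,0],[-0.005,0.02,-0.01],1]]'
python3 -m handwheel '[[[0,0,0],[-0.007,0.03,0],1],[[0,0,0],[0,0.015,0],1],[[0,0,0],[0,0,0],1],[[0,0,0],[0,0,0],1],[[0,0,0],[0,0,0],1]]'
python3 - <<'E'
from h import *
w=grab("wrist");s=ctrl.read_state();print(s['eef_pos'],s['tool_rot'])
print("tall",rim(w,66,(580,-151.2)))
print(rim(w,s['eef_pos'][2]-14.7+44,s['eef_pos'][:2]))
E
```

```text
clock: 11.47
eef_pos: [591.6, -29.6, 154.3]
tool_rot: [-3.138, -0.013, 0.006]
force: [1.1, 1.7, -1.7]
width: 64.6
gripper_force: 67.5
clock: 11.88
eef_pos: [580.0, -78.9, 147.9]
tool_rot: [-3.141, -0.001, 0.001]
force: [-0.2, 1.1, -0.8]
width: 64.7
gripper_force: 67.4
[579.99906139 -78.36669282 147.61057825] [-3.14044682e+00 -6.72499752e-04  1.78413850e-03]
tall (array([ 580.22541912, -151.0741683 ]), 119, np.float64(32.751499365912295), np.float64(0.191545133394591))
(array([578.50046967, -77.81357909]), 120, np.float64(32.49033991140595), np.float64(0.26005519390968956))
```

```bash
python3 -m handwheel '[[[0,0,0],[0.0015,0.03,0],1],[[0,0,0],[0,0.025,0],1],[[0,0,0],[0,0.018,0],1],[[0,0,0],[0,0,0],1],[[0,0,0],[0,0,0.02],1]]'
python3 -m handwheel '[[[0,0,0],[0,0,0.02],1],[[0,0,0],[0,0,0.01],1],[[0,0,0],[0,0,0.0],1],[[0,0,0],[0,0,0],1],[[0,0,0],[0,0,0],1]]'
python3 - <<'E'
from h import *
w=grab("wrist");s=ctrl.read_state();print(s['eef_pos'],s['tool_rot'])
print("base",rim(w,9,(581.8,-150.5),45))
print(rim(w,s['eef_pos'][2]-14.7+44,s['eef_pos'][:2]))
E
```

```text
clock: 12.35
eef_pos: [584.2, -153.8, 130.1]
tool_rot: [3.14, -0.007, -0.001]
force: [1.8, 1.2, -2.4]
width: 65.0
gripper_force: 67.5
clock: 12.77
eef_pos: [582.2, -152.4, 98.0]
tool_rot: [3.142, -0.001, 0.001]
force: [0.2, 0.8, -0.8]
width: 65.1
gripper_force: 67.4
[ 582.25888723 -152.62221027   98.22878899] [ 3.14135549e+00 -1.97724531e-03  7.72286300e-04]
base (array([ 582.87951004, -150.61507964]), 92, np.float64(44.32332929333263), np.float64(0.25530943154943486))
(array([ 580.9667091 , -151.36998707]), 119, np.float64(32.30014000659721), np.float64(0.2425569360257711))
```

```bash
python3 -m handwheel '[[[0,0,0],[-0.0008,0,0.008],1],[[0,0,0],[0,0,0.008],1],[[0,0,0],[0,0,0.004],1],[[0,0,0],[0,0,0.0],1],[[0,0,0],[0,0,0],1]]'
python3 -m handwheel '[[[0,0,0],[0,0,0.003],1],[[0,0,0],[0,0,0],1],[[0,0,0],[0,0,0.0015],1],[[0,0,0],[0,0,0],1],[[0,0,0],[0,0,0],1]]'
```

```text
clock: 13.23
eef_pos: [580.1, -152.9, 76.6]
tool_rot: [-3.141, 0.001, 0.0]
force: [-0.7, -0.2, -0.9]
width: 64.7
gripper_force: 67.4
clock: 13.65
eef_pos: [581.4, -153.1, 74.7]
tool_rot: [3.141, -0.002, 0.0]
force: [-2.4, 1.1, 13.0]
width: 65.1
gripper_force: 68.8
```

Contact came exactly at the predicted height of 74.7 mm. I'll release and retreat.

```bash
python3 -m handwheel '[[[0,0,0],[0,0,-0.001],1],[[0,0,0],[0,0,0],0.5],[[0,0,0],[0,0,0],0],[[0,0,0],[0,0,0],0],[[0,0,0],[0,0,0],0]]'
python3 -m handwheel '[[[0,0,0],[0,0,-0.02],0],[[0,0,0],[0,0,-0.04],0],[[0,0,0],[0,0,-0.04],0],[[0,0,0],[0,0,-0.04],0],[[0,0,0],[-0.01,0,-0.02],0]]'
python3 -m handwheel '[[[0,0,0],[-0.01,0,0],0],[[0,0,0],[0,0,0],0],[[0,0,0],[0,0,0],0]]'
python3 - <<'E'
from h import *
w=grab("wrist");s=ctrl.read_state();print(s['eef_pos'],s['tool_rot'])
print("mid",rim(w,104,(580.4,-151.2)));print("base",rim(w,9,(582.4,-150.5),45))
print("shal",rim(w,28,(444.3,106)))
E
```

```text
clock: 14.07
eef_pos: [580.4, -153.0, 73.4]
tool_rot: [-3.142, 0.0, 0.0]
force: [0.5, -0.2, -0.3]
width: 85.3
gripper_force: 0.0
clock: 14.48
eef_pos: [574.2, -153.1, 238.4]
tool_rot: [3.14, -0.009, 0.001]
force: [1.2, -0.2, 0.9]
width: 85.4
gripper_force: 0.0
clock: 14.73
eef_pos: [560.0, -153.1, 233.4]
tool_rot: [3.142, 0.001, -0.0]
force: [-0.1, 1.0, -0.7]
width: 85.7
gripper_force: 0.0
[ 560.23882973 -152.89585152  232.85239389] [-3.14123541e+00  1.09834596e-03  9.30430044e-05]
mid (array([ 578.91775971, -151.89561175]), 114, np.float64(32.639581047115676), np.float64(0.3510777605355706))
base (array([ 580.71184502, -150.77544385]), 113, np.float64(45.501217889905476), np.float64(0.7045520669916456))
shal (array([444.09592824, 105.75483979]), 120, np.float64(33.032656016330556), np.float64(0.37025733625052126))
```

```bash
python3 -m handwheel '[[[0,0,0],[-0.0165,-0.036,0],0],[[0,0,0],[-0.0165,-0.036,0],0],[[0,0,0],[-0.0165,-0.036,0],0],[[0,0,0],[-0.0165,-0.036,0],0],[[0,0,0],[-0.0165,-0.036,0],0]]'
python3 -m handwheel '[[[0,0,0],[-0.0165,-0.036,0.01],0],[[0,0,0],[-0.0165,-0.036,0.02],0],[[0,0,0],[0,-0.005,0.03],0],[[0,0,0],[0,0,0.03],0],[[0,0,0],[0,0,0],0]]'
python3 -m handwheel '[[[0,0,0],[0,0,0],0],[[0,0,0],[0,0,0],0],[[0,0,0],[0,0,0],0]]'
python3 - <<'E'
from h import *
w=grab("wrist");s=ctrl.read_state();print(s['eef_pos'],s['tool_rot'])
print("shal",rim(w,28,(444.3,106)))
E
```

```text
clock: 15.2
eef_pos: [476.9, 28.7, 232.5]
tool_rot: [-3.141, 0.002, -0.0]
force: [1.2, 1.3, 0.9]
width: 85.3
gripper_force: 0.0
clock: 15.62
eef_pos: [442.2, 102.2, 140.1]
tool_rot: [3.139, 0.01, 0.003]
force: [-1.0, -0.9, 0.3]
width: 85.5
gripper_force: 0.0
clock: 15.87
eef_pos: [447.2, 101.6, 146.0]
tool_rot: [-3.141, -0.002, -0.001]
force: [0.3, 0.2, 0.8]
width: 85.4
gripper_force: 0.0
[447.30126683 101.58775283 146.15637493] [-3.14099402e+00 -2.82297488e-03 -1.19140031e-03]
shal (array([444.17242647, 105.79155009]), 120, np.float64(32.77366360360214), np.float64(0.22947226843318802))
```

```bash
python3 -m handwheel '[[[0,0,0],[-0.0025,-0.0033,0.035],0],[[0,0,0],[0,0,0.035],0],[[0,0,0],[0,0,0.035],0],[[0,0,0],[0,0,0.025],0],[[0,0,0],[0,0,0.01],0]]'
python3 -m handwheel '[[[0,0,0],[0,0,0.004],0],[[0,0,0],[0,0,0],0],[[0,0,0],[0,0,0],0],[[0,0,0],[0,0,0],0]]'
python3 -m handwheel '[[[0,0,0],[0,0,0.004],0],[[0,0,0],[0,0,0],0],[[0,0,0],[0,0,0],0]]'
```

```text
clock: 16.33
eef_pos: [442.6, 102.7, 17.9]
tool_rot: [3.135, 0.004, -0.001]
force: [0.4, -0.3, 0.1]
width: 85.5
gripper_force: 0.0
clock: 16.67
eef_pos: [443.4, 102.9, 15.6]
tool_rot: [3.136, 0.001, -0.001]
force: [-1.0, -0.6, 1.1]
width: 85.7
gripper_force: 0.0
clock: 16.92
eef_pos: [442.8, 103.0, 11.3]
tool_rot: [3.136, 0.002, 0.001]
force: [0.0, 0.3, -0.0]
width: 85.2
gripper_force: 0.0
```

```bash
python3 -m handwheel '[[[0.32,0,0],[0.001,-0.0018,0.006],0],[[0,0,0],[0,0,0],0],[[0,0,0],[0,0,0.005],0],[[0,0,0],[0,0,0],0],[[0,0,0],[0,0,0],0]]'
python3 -m handwheel '[[[0,0,0],[0,0,0.004],0],[[0,0,0],[0,0,0],0],[[0,0,0],[0,0,0],0]]'
```

```text
clock: 17.33
eef_pos: [443.2, 104.7, -0.1]
tool_rot: [3.141, 0.004, 0.001]
force: [-0.5, -0.5, 0.1]
width: 85.5
gripper_force: 0.0
clock: 17.58
eef_pos: [443.3, 104.8, -4.1]
tool_rot: [3.141, 0.003, 0.001]
force: [-0.8, -0.1, -1.0]
width: 85.5
gripper_force: 0.0
```

```bash
python3 -m handwheel '[[[0,0,0],[0,0,0],0.3],[[0,0,0],[0,0,0],0.3],[[0,0,0],[0,0,0],0.3],[[0,0,0],[0,0,0],1],[[0,0,0],[0,0,0],1]]'
python3 -m handwheel '[[[0,0,0],[0,0,0],1],[[0,0,0],[0,0,0],1],[[0,0,0],[0,0,0],1],[[0,0,0],[0,0,0],1]]'
```

```text
clock: 18.0
eef_pos: [443.4, 104.8, -3.5]
tool_rot: [3.141, 0.003, 0.0]
force: [-0.7, -0.2, 9.6]
width: 63.9
gripper_force: 64.5
clock: 18.33
eef_pos: [443.4, 104.8, -3.5]
tool_rot: [3.141, 0.003, 0.0]
force: [-1.1, -0.3, 9.0]
width: 64.0
gripper_force: 64.5
```

```bash
python3 -m handwheel '[[[0,0,0],[0,0,-0.01],1],[[0,0,0],[0,0,-0.03],1],[[0,0,0],[0,0,-0.03],1],[[0,0,0],[0,0,-0.03],1],[[0,0,0],[0,0,-0.03],1]]'
python3 -m handwheel '[[[0,0,0],[0.01,0.02,-0.03],1],[[0,0,0],[0.018,0.03,-0.01],1],[[0,0,0],[0.018,0.03,0],1],[[0,0,0],[0.018,0.03,0],1],[[0,0,0],[0.018,0.03,0],1]]'
python3 -m handwheel '[[[0,0,0],[0.018,0.02,0],1],[[0,0,0],[0.018,0.02,0],1],[[0,0,0],[0.013,0.0,0],1],[[0,0,0],[0,0,0],1],[[0,0,0],[0,0,0],1]]'
python3 - <<'E'
from h import *
w=grab("wrist");s=ctrl.read_state();print(s['eef_pos'],s['tool_rot'])
print("mid",rim(w,104,(579,-151.9)))
print(rim(w,s['eef_pos'][2]+3.5+28,s['eef_pos'][:2]))
E
```

```text
clock: 18.75
eef_pos: [442.9, 104.7, 127.0]
tool_rot: [3.141, 0.005, 0.001]
force: [1.4, -0.2, -1.2]
width: 64.0
gripper_force: 66.7
clock: 19.17
eef_pos: [526.2, -36.9, 166.0]
tool_rot: [3.141, 0.003, 0.001]
force: [0.9, 0.6, -0.5]
width: 64.3
gripper_force: 66.8
clock: 19.58
eef_pos: [574.4, -74.6, 164.9]
tool_rot: [-3.141, 0.005, 0.001]
force: [-0.9, 0.4, -0.9]
width: 64.0
gripper_force: 66.8
[573.76469472 -74.15006526 164.97713262] [-3.14114870e+00  5.36800081e-03  1.73744161e-03]
mid (array([ 579.10578578, -151.73890381]), 120, np.float64(32.65909613626866), np.float64(0.11193466134195162))
(array([575.72617544, -73.62367507]), 120, np.float64(32.323479585955724), np.float64(0.22671547701016692))
```

```bash
python3 -m handwheel '[[[0,0.2,0],[0.003,0.03,0],1],[[0,0,0],[0,0.028,0],1],[[0,0,0],[0,0.02,0],1],[[0,0,0],[0,0,0],1],[[0,0,0],[0,0,0.02],1]]'
python3 -m handwheel '[[[0,0,0],[0,0,0.015],1],[[0,0,0],[0,0,0.01],1],[[0,0,0],[0,0,0],1],[[0,0,0],[0,0,0],1],[[0,0,0],[0,0,0],1]]'
python3 - <<'E'
from h import *
w=grab("wrist");s=ctrl.read_state();print(s['eef_pos'],s['tool_rot'])
print("base",rim(w,9,(581.8,-150.5),45))
print(rim(w,s['eef_pos'][2]+3.5+28,s['eef_pos'][:2]))
E
```

```text
clock: 20.05
eef_pos: [579.4, -154.0, 148.1]
tool_rot: [3.14, -0.005, -0.001]
force: [1.4, 1.0, -0.8]
width: 64.3
gripper_force: 66.8
clock: 20.47
eef_pos: [578.4, -152.4, 121.1]
tool_rot: [3.141, -0.001, 0.002]
force: [-0.2, -0.0, -0.9]
width: 64.3
gripper_force: 66.8
[ 578.61956288 -152.59023146  121.26929474] [ 3.14114486e+00 -1.45898135e-03  1.16546412e-03]
base (array([ 582.36834673, -150.59898206]), 76, np.float64(44.54851924927058), np.float64(0.24849184674310365))
(array([ 579.68364249, -151.32316889]), 120, np.float64(32.26976301613377), np.float64(0.2837621157078303))
```

```bash
python3 -m handwheel '[[[0,0,0],[-0.0006,0.0004,0.008],1],[[0,0,0],[0,0,0.008],1],[[0,0,0],[0,0,0.006],1],[[0,0,0],[0,0,0.001],1],[[0,0,0],[0,0,0],1]]'
python3 -m handwheel '[[[0,0,0],[0,0,0.003],1],[[0,0,0],[0,0,0],1],[[0,0,0],[0,0,0.0015],1],[[0,0,0],[0,0,0],1],[[0,0,0],[0,0,0],1]]'
```

```text
clock: 20.93
eef_pos: [578.0, -152.5, 97.5]
tool_rot: [-3.141, -0.001, 0.001]
force: [-0.5, 1.3, 5.4]
width: 64.1
gripper_force: 70.0
clock: 21.35
eef_pos: [580.3, -151.0, 96.4]
tool_rot: [-3.14, -0.006, 0.002]
force: [-3.4, 3.2, 24.7]
width: 63.9
gripper_force: 78.7
```

Contact came about 2 mm early. The fingertips reach below the shoulder, so they are probably catching the lower tier's rim. I'll unload, then release and let the tier drop that last bit.

```bash
python3 -m handwheel '[[[0,0,0],[0,0,-0.0035],1],[[0,0,0],[0,0,0],1],[[0,0,0],[0,0,0],1],[[0,0,0],[0,0,0],1]]'
python3 - <<'E'
from h import *
w=grab("wrist");s=ctrl.read_state();print(s['eef_pos'],s['tool_rot'])
print(rim(w,s['eef_pos'][2]+3.5+28,s['eef_pos'][:2]))
print(rim(w,s['eef_pos'][2]+1.5+28,s['eef_pos'][:2]))
cv2.imwrite('pics/w3.png',w['bgr'])
E
```

```text
clock: 21.68
eef_pos: [578.9, -152.9, 97.3]
tool_rot: [-3.141, -0.003, 0.0]
force: [-1.0, 0.3, 9.8]
width: 63.9
gripper_force: 72.5
[ 578.8895329  -152.90713968   97.31634616] [-3.14140713e+00 -3.10816242e-03  3.80432800e-04]
(array([ 579.98391392, -151.8856915 ]), 117, np.float64(32.26175743570654), np.float64(0.2923608257943542))
(array([ 578.63267923, -151.93654833]), 117, np.float64(32.82990187288623), np.float64(0.22136447578605356))
```

View pics/w3.png

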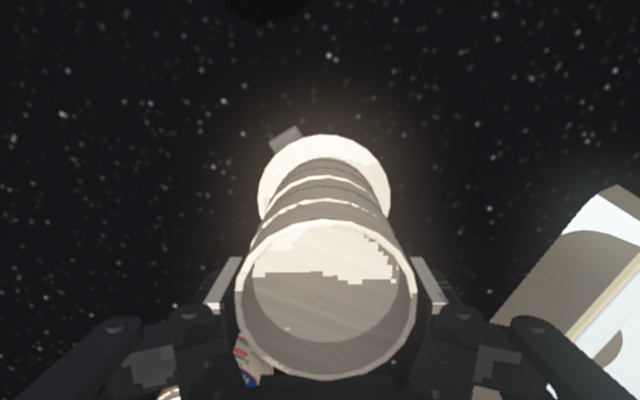

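The shallow tier sits straight on the stack with its rim near (327,300), and the stack below is upright. I'll unload a little more, release and check.

```bash
python3 -m handwheel '[[[0,0,0],[0,0,-0.0012],1],[[0,0,0],[0,0,0],1],[[0,0,0],[0,0,0],0.15],[[0,0,0],[0,0,0],0.15],[[0,0,0],[0,0,0],0]]'
python3 -m handwheel '[[[0,0,0],[0,0,0],0],[[0,0,0],[0,0,0],0],[[0,0,0],[0,0,-0.02],0],[[0,0,0],[0,0,-0.04],0],[[0,0,0],[0,0,-0.04],0]]'
python3 -m handwheel '[[[0,0,0],[-0.02,0,-0.02],0],[[0,0,0],[-0.02,0,0],0],[[0,0,0],[-0.02,0,0],0],[[0,0,0],[0,0,0],0],[[0,0,0],[0,0,0],0]]'
python3 - <<'E'
from h import *
w=grab("wrist");s=ctrl.read_state();print(s['eef_pos'],s['tool_rot'])
for z in(124,126,128,130):print(z,rim(w,z,(579,-151.9)))
print("base",rim(w,9,(582.4,-150.5),45))
t=grab("top");print(rim(t,126,(579,-152)))
cv2.imwrite('pics/w4.png',w['bgr'])
E
```

```text
clock: 22.15
eef_pos: [576.6, -153.8, 96.7]
tool_rot: [3.141, 0.002, 0.0]
force: [-1.3, -1.3, -0.2]
width: 82.7
gripper_force: 0.0
clock: 22.57
eef_pos: [576.0, -153.3, 197.2]
tool_rot: [-3.141, 0.004, 0.001]
force: [1.3, 0.2, -0.3]
width: 85.4
gripper_force: 0.0
clock: 22.98
eef_pos: [516.7, -154.0, 217.7]
tool_rot: [3.14, 0.0, -0.0]
force: [0.5, -0.2, -0.3]
width: 85.5
gripper_force: 0.0
[ 517.72892301 -153.78621035  217.67966116] [ 3.14090997e+00 -7.47709828e-04  1.06547819e-04]
124 (array([ 579.40036993, -151.98395392]), 120, np.float64(33.628403744405865), np.float64(0.6040452325516732))
126 (array([ 579.46686328, -151.9661988 ]), 120, np.float64(33.30685493865161), np.float64(0.4973943933415903))
128 (array([ 579.59944974, -151.99745636]), 120, np.float64(33.02505596749184), np.float64(0.42552490447110003))
130 (array([ 579.63982015, -152.01994074]), 120, np.float64(32.74417469481453), np.float64(0.5766265645361983))
base (array([ 580.23859169, -150.85734405]), 120, np.float64(45.967173766203075), np.float64(0.6129541584578888))
(array([ 579.82633759, -154.8047383 ]), 115, np.float64(33.77408386318682), np.float64(0.6723679835625092))
```

View pics/w4.png

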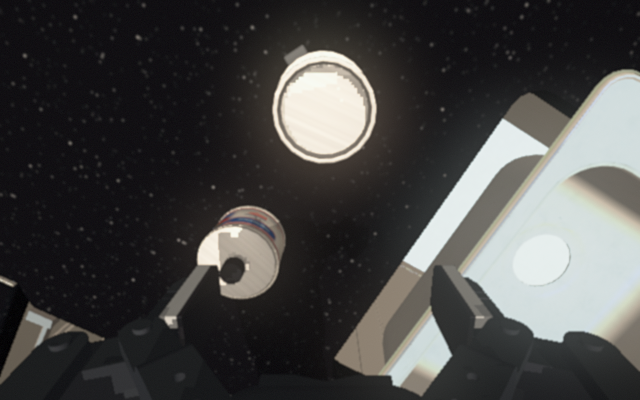

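The stack is seen from above at (325,107). The lid knob is at (232,270), on the tin. I'll verify the seating from the side with the scene camera.

```bash
python3 - <<'E'
from h import *
s=grab("scene")
for z in(124,126,128,130):print(z,rim(s,z,(579,-152)))
for r in range(0,130,126):print(proj(s,(580,-151.5,r)))
u,v=map(int,proj(s,(580,-151.5,60)))
print(u,v)
cv2.imwrite('pics/s5.png',cv2.resize(s['bgr'][v-50:v+50,u-60:u+60],None,fx=6,fy=6,interpolation=cv2.INTER_CUBIC))
E
```

```text
124 (array([ 580.97881085, -157.61980772]), 90, np.float64(33.59798401257546), np.float64(0.8300046333854105))
126 (array([ 578.31749756, -155.04643375]), 92, np.float64(33.562332267296526), np.float64(0.8839306157635605))
128 (array([ 575.52046314, -152.46680191]), 92, np.float64(33.47015982644903), np.float64(0.8326818155666196))
130 (array([ 572.84235381, -149.82873115]), 91, np.float64(33.461903305015404), np.float64(0.8509122406320913))
(np.float64(390.8279513449353), np.float64(199.4730380790781))
(np.float64(396.348988136263), np.float64(158.0735460118206))
393 180
```

View pics/s5.png

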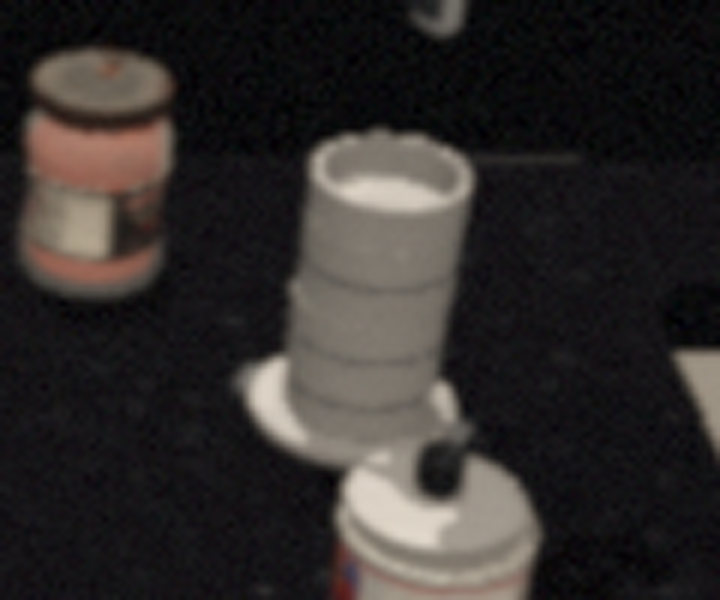

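The stack looks straight with no gaps. Next is the lid.

```bash
python3 -m handwheel '[[[0,0,0],[-0.02,-0.022,0],0],[[0,0,0],[-0.025,-0.025,0],0],[[0,0,0],[-0.02,-0.022,0],0],[[0,0,0],[-0.008,-0.01,0],0],[[0,0,0],[0,0,0.02],0]]'
python3 -m handwheel '[[[0,0,0],[0,0,0],0],[[0,0,0],[0,0,0],0],[[0,0,0],[0,0,0],0],[[0,0,0],[0,0,0],0]]'
cat >> h.py <<'E'
def knob(im,z,guess):
    g=cv2.cvtColor(im['bgr'],cv2.COLOR_BGR2GRAY);u,v=map(int,proj(im,(*guess,z)))
    m=np.zeros_like(g);cv2.circle(m,(u,v),32,255,-1);m=((g<60)&(m>0)).astype(np.uint8)
    n,l,st,ce=cv2.connectedComponentsWithStats(m)
    k=min(range(1,n),key=lambda i:np.hypot(*(ce[i]-(u,v)))if st[i,4]>80 else 1e9)
    c=cv2.findContours((l==k).astype(np.uint8),0,1)[0][0];e=cv2.minEnclosingCircle(c)
    return (u,v),st[k],ray(im,*e[0],z),e
E
python3 - <<'E'
from h import *
w=grab("wrist");s=ctrl.read_state();print(s['eef_pos'],s['tool_rot'])
print(knob(w,88,(444,-73)));print(rim(w,70,(444,-73),35))
cv2.imwrite('pics/w6.png',w['bgr'])
E
```

```text
clock: 23.55
eef_pos: [445.7, -71.8, 199.8]
tool_rot: [3.141, -0.005, 0.005]
force: [0.7, 0.1, 0.1]
width: 85.5
gripper_force: 0.0
clock: 23.88
eef_pos: [445.4, -74.8, 197.9]
tool_rot: [3.142, -0.001, -0.0]
force: [0.6, -0.5, -0.5]
width: 85.4
gripper_force: 0.0
[445.27282868 -74.85008839 197.89424188] [ 3.14142277e+00 -1.09037266e-03 -4.36120327e-04]Traceback (most recent call last):
  File "<stdin>", line 3, in <module>
  File "h.py", line 44, in knob
    k=min(range(1,n),key=lambda i:np.hypot(*(ce[i]-(u,v)))if st[i,4]>80 else 1e9)
ValueError: min() iterable argument is empty
```

```bash
python3 - <<'E'
from h import *
w=grab("wrist")
print(proj(w,(444,-73,88)));print(rim(w,70,(444,-73),35))
cv2.imwrite('pics/w6.png',w['bgr'])
E
```

```text
(np.float64(324.46869527585824), np.float64(199.20290924239606))
(array([442.75053112, -71.7514979 ]), 120, np.float64(36.144212692104794), np.float64(0.3143549321350889))
```

View pics/w6.png

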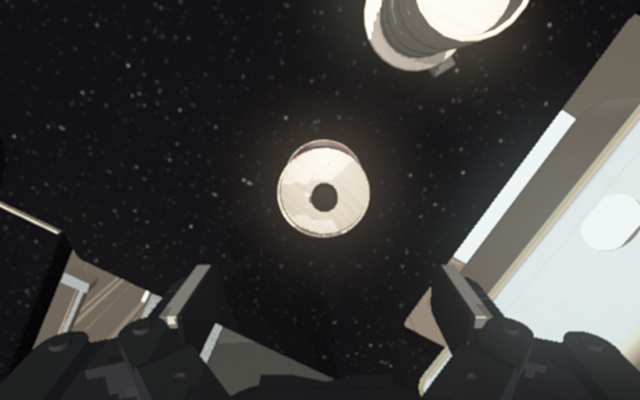

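The knob is centred at about (323,196.5) in the wrist view, and the lid is clear of the fingers.

```bash
python3 - <<'E'
from h import *
w=grab("wrist")
print(ray(w,323,196.5,88))
E
python3 -m handwheel '[[[0,0,0],[0,-0.002,0.025],0],[[0,0,0],[0,0,0.025],0],[[0,0,0],[0,0,0.025],0],[[0,0,0],[0,0,0.025],0],[[0,0,0],[0,0,0.015],0]]'
python3 -m handwheel '[[[0,0,0],[0,0,0.008],0],[[0,0,0],[0,0,0],0],[[0,0,0],[0,0,0],0],[[0,0,0],[0,0,0],0]]'
```

```text
[445.86814964 -71.90590173]
clock: 24.45
eef_pos: [443.7, -72.8, 80.7]
tool_rot: [3.141, 0.002, 0.0]
force: [-0.2, -1.0, 0.2]
width: 85.6
gripper_force: 0.0
clock: 24.78
eef_pos: [445.2, -72.6, 75.4]
tool_rot: [3.141, -0.002, 0.0]
force: [-0.1, 0.9, 0.6]
width: 85.5
gripper_force: 0.0
```

```bash
python3 -m handwheel '[[[0,0,0],[0.0005,0,0.0025],0.3],[[0,0,0],[0,0,0],0.5],[[0,0,0],[0,0,0],0.6],[[0,0,0],[0,0,0],0.7],[[0,0,0],[0,0,0],1]]'
python3 -m handwheel '[[[0,0,0],[0,0,0],1],[[0,0,0],[0,0,0],1],[[0,0,0],[0,0,0],1],[[0,0,0],[0,0,0],1],[[0,0,0],[0,0,0],1]]'
```

```text
clock: 25.2
eef_pos: [445.0, -72.7, 72.2]
tool_rot: [3.141, -0.0, 0.0]
force: [-0.4, 0.4, -0.3]
width: 25.5
gripper_force: 0.0
clock: 25.62
eef_pos: [445.0, -72.7, 72.4]
tool_rot: [3.141, -0.0, 0.0]
force: [-0.8, 0.5, 6.1]
width: 17.1
gripper_force: 58.5
```

```bash
python3 -m handwheel '[[[0,0,0],[0,0,-0.008],1],[[0,0,0],[0,0,-0.025],1],[[0,0,0],[0,0,-0.025],1],[[0,0,0],[0,0,-0.025],1],[[0,0,0],[0,0,-0.025],1]]'
python3 -m handwheel '[[[0,0,0],[0.01,0.015,-0.004],1],[[0,0,0],[0.015,0.02,0],1],[[0,0,0],[0.02,0.025,0],1],[[0,0,0],[0.015,0.02,0],1],[[0,0,0],[0,0,0],1]]'
python3 -m handwheel '[[[0,0,0],[0,0,0],1],[[0,0,0],[0,0,0],1],[[0,0,0],[0,0,0],1]]'
python3 - <<'E'
from h import *
w=grab("wrist");s=ctrl.read_state();print(s['eef_pos'],s['tool_rot'])
for z in(124,126,128):print(rim(w,z,(579.5,-152)))
z=s['eef_pos'][2]-14.4
print(rim(w,z+12,s['eef_pos'][:2],35),rim(w,z+9,s['eef_pos'][:2],35))
cv2.imwrite('pics/w7.png',w['bgr'])
E
```

```text
clock: 26.03
eef_pos: [444.3, -72.3, 181.4]
tool_rot: [-3.141, 0.001, 0.001]
force: [0.2, -0.5, 0.1]
width: 17.3
gripper_force: 58.9
clock: 26.45
eef_pos: [507.5, -157.7, 184.2]
tool_rot: [3.139, -0.003, -0.006]
force: [0.2, 0.4, -1.0]
width: 17.2
gripper_force: 58.9
clock: 26.7
eef_pos: [504.0, -151.3, 184.1]
tool_rot: [-3.141, 0.001, 0.002]
force: [-0.3, 0.0, -2.0]
width: 17.4
gripper_force: 58.9
[ 504.17557692 -151.32980514  184.16890955] [3.14158043e+00 7.59226867e-04 2.39501533e-03]
(array([ 578.31430286, -152.21870139]), 120, np.float64(32.91215732073422), np.float64(0.1626344138084157))
(array([ 578.30037778, -152.15526504]), 120, np.float64(32.56481490739575), np.float64(0.07498899749124988))
(array([ 578.27223413, -152.15492635]), 120, np.float64(32.26544968706951), np.float64(0.0879197136058032))
(array([ 504.82276748, -150.23397362]), 75, np.float64(33.742247259182925), np.float64(0.08465813130779765)) (array([ 503.31792283, -150.17321763]), 74, np.float64(34.485816945753754), np.float64(0.20562548636108602))
```

View pics/w7.png

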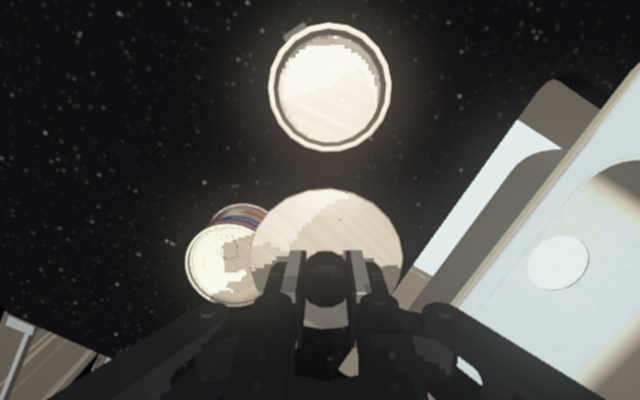

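The stack rim centre is at (330,87). The lid is held level and centred, and the rim radius fits z=126, so the shallow tier is home. Now I'll move over it.

```bash
python3 -m handwheel '[[[0,0,0],[0.025,0.001,0],1],[[0,0,0],[0.025,0.001,0],1],[[0,0,0],[0.018,0,0],1],[[0,0,0],[0.006,0,0.01],1],[[0,0,0],[0,0,0.015],1]]'
python3 -m handwheel '[[[0,0,0],[0,0,0.01],1],[[0,0,0],[0,0,0],1],[[0,0,0],[0,0,0],1],[[0,0,0],[0,0,0],1],[[0,0,0],[0,0,0],1]]'
python3 - <<'E'
from h import *
w=grab("wrist");s=ctrl.read_state();print(s['eef_pos'],s['tool_rot'])
z=s['eef_pos'][2]-14.4
print(rim(w,z+12,s['eef_pos'][:2],35,5))
E
```

```text
clock: 27.17
eef_pos: [581.0, -153.2, 159.5]
tool_rot: [3.142, -0.004, 0.002]
force: [0.7, -1.0, -0.6]
width: 16.9
gripper_force: 58.9
clock: 27.58
eef_pos: [579.1, -154.5, 149.8]
tool_rot: [3.141, -0.001, 0.0]
force: [0.1, 0.2, -1.1]
width: 17.3
gripper_force: 58.9
[ 579.13887889 -154.60249346  149.81129856] [ 3.14078650e+00 -1.16334709e-03  3.36474864e-04]
(array([ 580.73024163, -153.28336924]), 94, np.float64(34.07373943707981), np.float64(0.705643058346606))
```

```bash
python3 -m handwheel '[[[0,0,0],[-0.0007,-0.0012,0.005],1],[[0,0,0],[0,0,0.004],1],[[0,0,0],[0,0,0.003],1],[[0,0,0],[0,0,0.0],1],[[0,0,0],[0,0,0],1]]'
python3 -m handwheel '[[[0,0,0],[0,0,0.003],1],[[0,0,0],[0,0,0],1],[[0,0,0],[0,0,0.0015],1],[[0,0,0],[0,0,0],1],[[0,0,0],[0,0,0],1]]'
```

```text
clock: 28.05
eef_pos: [578.0, -153.3, 136.7]
tool_rot: [3.141, 0.001, 0.001]
force: [0.4, 0.4, -1.1]
width: 17.4
gripper_force: 58.9
clock: 28.47
eef_pos: [579.5, -153.2, 134.4]
tool_rot: [3.14, -0.003, 0.0]
force: [-2.0, 0.1, 10.1]
width: 17.3
gripper_force: 60.1
```

Contact came exactly at 134.4, so the lid is home. I'll release and retreat.

```bash
python3 -m handwheel '[[[0,0,0],[0,0,-0.001],1],[[0,0,0],[0,0,0],0.7],[[0,0,0],[0,0,0],0.5],[[0,0,0],[0,0,0],0.2],[[0,0,0],[0,0,0],0]]'
python3 -m handwheel '[[[0,0,0],[0,0,0],0],[[0,0,0],[0,0,-0.02],0],[[0,0,0],[0,0,-0.04],0],[[0,0,0],[0,0,-0.04],0],[[0,0,0],[-0.02,0,-0.01],0]]'
python3 -m handwheel '[[[0,0,0],[-0.03,0,0],0],[[0,0,0],[-0.03,0,0],0],[[0,0,0],[0,0,0],0],[[0,0,0],[0,0,0],0],[[0,0,0],[0,0,0],0]]'
python3 - <<'E'
from h import *
s=grab("scene");w=grab("wrist");st=ctrl.read_state();print(st['eef_pos'],rim(w,132,(579,-152.5),35))
a=cv2.resize(s['bgr'][90:290,190:450],None,fx=3,fy=3,interpolation=cv2.INTER_CUBIC)
cv2.imwrite('pics/s8.png',a);cv2.imwrite('pics/w8.png',w['bgr'])
E
```

```text
clock: 28.88
eef_pos: [578.0, -153.3, 133.2]
tool_rot: [3.141, 0.001, 0.0]
force: [0.2, -0.2, 0.1]
width: 61.6
gripper_force: 0.0
clock: 29.3
eef_pos: [564.4, -152.1, 249.3]
tool_rot: [3.142, -0.013, 0.001]
force: [0.7, 0.5, 0.7]
width: 85.6
gripper_force: 0.0
clock: 29.72
eef_pos: [499.1, -153.5, 243.8]
tool_rot: [3.141, -0.002, 0.0]
force: [0.6, 0.1, -0.4]
width: 85.7
gripper_force: 0.0
[ 499.50032305 -153.12624999  243.58681883] (array([ 577.63468179, -152.1592611 ]), 120, np.float64(34.1974886241798), np.float64(0.05566800193511767))
```

View pics/s8.png

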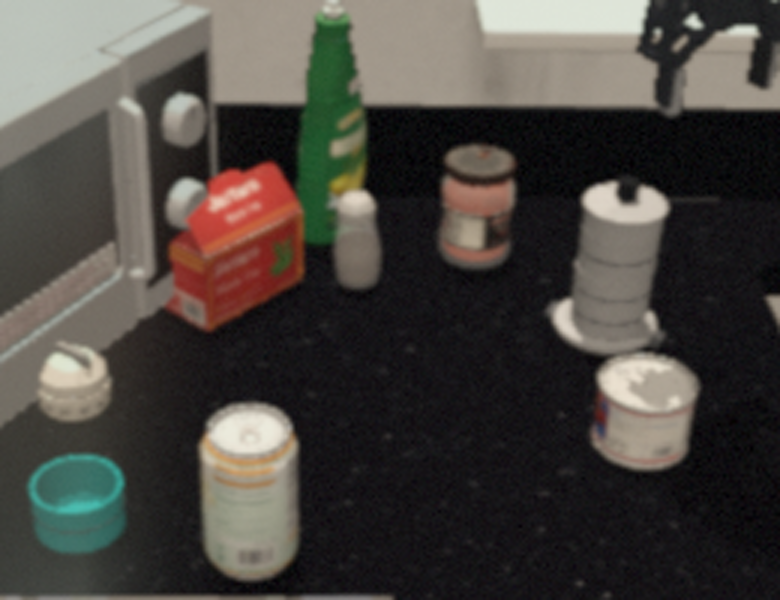

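View pics/w8.png

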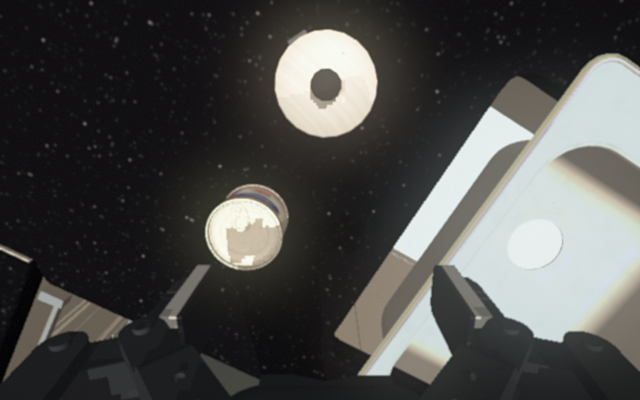

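The tiffin is fully stacked and upright: the knob is at (628,190) in the scene crop, and the lid is centred at (326,83) in the wrist view. The bystanders look undisturbed and the gripper is clear.

```bash
python3 -c "
from cell import ctrl
print(ctrl.finish_job())"
```

```text
the job is handed in; nothing more can be done
None
```

The tiffin is stacked on its base (tall, middle and shallow tiers, then the lid), looks upright and fully seated in the last pictures, with everything released and the tin, can, jar and shaker apparently undisturbed; the job was handed in at about 30 s.

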